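# Scrape pot sherds off the wedging slab

## Robot

A 6-joint arm with a two-finger parallel gripper is mounted at the origin on the work surface; the furniture and walls round the work are solid. World frame = base frame: x ahead of the robot, y to its left, z up, the work surface at z = 0. Lengths are in m, angles in rad, forces in N, time in s.
With the tool pointing down it reaches from about 0.3 to 0.875 m from the base axis. Payload 6.4 kg.
Tool frame: the origin (TCP) lies midway between the tips of the shut fingers; the grasp point (between the pads) lies 19 mm behind it; z points along the fingers, y is the line along which they close (so a half turn about z gives the same grasp; the last joint's range is limited). The gripper opens to 85 mm and grips with 20 to 120 N. Pads are 22 mm wide; open, the fingers measure 114 mm over their backs; the gripper's body (76 mm by 85 mm) begins 54 mm behind the grasp point. The pads swing forward as they close: fully open they stand 13 mm farther back than shut.
Start: joints at [1.02, 0.181, 1.607, -0, 1.354, -0.206], TCP at [0.194, 0.541, 0.231] pointing down, gripper open.
Joint ranges: [-2.99, 2.99], [-0.89, 2.07], [0.3, 2.58], [-1.14, 4.28], [0, 2.63], [-3.12, 3.12]. Speed limits (rad/s): [2.57, 2.57, 3.01, 3.14, 3.14, 3.14].

## Interface

Orientations are given as a unit quaternion [w, x, y, z].
In Python, from bench import get_obs, camera, hand_in gives the robot as it stands.
- The arm moves only by the tool carry_out, never from a script. Its argument "plan" is a list that holds one entry, the list of rows, each a list of 7 numbers: the shift along the world's x, y, z in m, then the turn, a rotation vector about the world's x, y, z in rad, then the opening, from 0 (shut) to 1 (fully open). In form: [[[x, y, z, rx, ry, rz, hand], ...]]. A call has exactly 5 rows; each row is the pose to reach, as a shift and turn from the pose commanded when the call began; what a row does not reach only later rows make up. A row lasts 1/12 s, in which the tool goes at most 41.7 mm and 7.16 degrees, less where a joint would pass 70% of its speed; a pose out of reach is approached as far as the arm can. A call with a gripper value outside its range is refused whole. The fingers move at their own pace and stop on an object; the grip force is fixed at half the most. Time passes only in rows, so rows that repeat a pose let the fingers close, or fill a call up. It gives the time, the measured TCP pose, the force, the opening and the grip force at its end, in the units of the state.
- get_obs(): the state, without advancing time (a new reading comes with each control period).
- camera(name): name is "side" or "top"; returns a dict with "pixels" (480x640x3 uint8, red, green, blue), "z_map" (480x640 float32, m along the optical axis (not along the pixel's ray), 0 where there is no reading), "camera_matrix" (3x3 intrinsics, pixels), "cam_to_world" (4x4, takes a point from camera to world coordinates). Camera axes: x right, y up, looking along -z (the intrinsics and any distortion apply to the point x, -y, -z); pixel columns grow to the right and rows downward; lengths in m; the calibration is good to about 2 mm. A picture is of the moment at which its call begins.
- hand_in(): hands the job in; it is judged then, once.
The state is a dict: "time_s": time; "q": joint angles; "dq": joint speeds; "joint_efforts": joint torques, N m; "eef_pos": TCP position; "eef_rot": TCP orientation; "wrist_force": force on the tool from outside, world axes, zero at the start; "torque": the same for the moment, N m; "opening": opening from 0.0 (shut) to 1.0 (fully open); "grasp_force": force on a finger pad.
Only numpy, scipy, OpenCV 4.12 (cv2) and the standard library are available. Lean on these libraries where they do the work, as an engineer would, in place of code of your own. Each camera call takes 0.05 s, during which the arm holds its last target. There are 200 camera calls.

## Task

Three broken pot sherds lie on the plaster wedging slab. Take the wooden scraper block from its rest board, use it to push all three sherds along the slab and off its open end into the metal scrap tray, then stand the scraper upright on its rest board again and let go. The sherds are sharp: touch them only with the scraper, never with the gripper or arm, and leave the other things where they are.

Things in the scene. Friction and masses are not known exactly. Their poses are not given: they have to be found in the camera images.
- slab: Fixed white plaster slab, its top 45 mm above the table, 165 mm wide (x) and 210 mm long (y), between two wooden rails (18 mm wide, 12 mm above the plaster) along its near and far sides (-x and +x). Both ends (-y and +y) are open: the tray adjoins one end, the rest board the other; which is which varies. Origin at the centre of its underside, on the table.
- scrap_tray: Fixed open sheet-metal tray, 195 (x) x 105 (y) x 32 mm high, wall and floor 4 mm, standing on the table against one open end of the slab, parallel with it. Origin at the centre of its underside, on the table.
- rest_board: Fixed light wooden board on two battens, 180 (x) x 90 (y) mm, its top 30 mm above the table, 8 mm from the slab's other open end, parallel with it. Origin at the centre of its underside, on the table.
- scraper: Loose wooden scraper block, 0.1 to 0.25 kg, standing upright on the rest board: a foot 130 (x) x 36 (y) mm, 18 mm high, with a dark steel sole, and on it a ridge handle 100 mm long (x) and 22 to 24 mm thick (y) from 18 to 68 mm above the sole. Grip the ridge across its thickness (y), about 50 mm above the sole. Origin at the centre of its sole, z up.
- sherd_a: Loose curved sherd of a fired, unglazed clay pot, brown-red, about 62 x 41 mm and 14 mm high, 45 g, lying arched upward on the slab. Origin under its middle at the level of its lower edges, x along its long side.
- sherd_b: Loose curved sherd of a fired, unglazed clay pot, brown-red, about 60 x 41 mm and 14 mm high, 45 g, lying arched upward on the slab. Origin under its middle at the level of its lower edges, x along its long side.
- sherd_c: Loose curved sherd of a fired, unglazed clay pot, brown-red, about 62 x 41 mm and 14 mm high, 45 g, lying arched upward on the slab. Origin under its middle at the level of its lower edges, x along its long side.
- sherd_a_mid (a point): The middle of this sherd, inside its clay, 10 mm above its body origin.
- sherd_b_mid (a point): The middle of this sherd, inside its clay, 10 mm above its body origin.
- sherd_c_mid (a point): The middle of this sherd, inside its clay, 10 mm above its body origin.
- jar_iron: Glass screw-lid jar with a pale lid, 66 mm wide, 72 mm high. Bystander: leave it where it stands. Origin at the centre of its underside.
- jar_rutile: Glass screw-lid jar, 56 mm wide, 86 mm high. Bystander: leave it where it stands. Origin at the centre of its underside.
- tumbler: Green glazed tumbler, 66 mm wide, 77 mm high. Bystander: leave it where it stands. Origin at the centre of its underside.
- tape: Roll of masking tape lying flat, 96 mm wide, 25 mm high. Bystander: leave it where it stands. Origin at the centre of its underside.
- clay_lump: Grey lump of clay, 65 x 79 x 50 mm. Bystander: leave it where it stands. Origin at the centre of its underside.

How it is judged:
On the way, in this order (a step that is already met when the one before it is completed fails the run):
1. the scraper stands or slides on the slab (x of scraper in the frame of slab between -0.09 and 0.09 m and y of scraper in the frame of slab between -0.13 and 0.13 m and z of scraper in the frame of slab between 0.035 and 0.055 m and angle between scraper's own z axis and vertical below 0.12 rad), for 0.1 s.
2. all three sherds lie in the scrap tray (x of sherd_a_mid in the frame of scrap_tray between -0.093 and 0.093 m and y of sherd_a_mid in the frame of scrap_tray between -0.05 and 0.05 m and z of each of sherd_a_mid, sherd_b_mid, sherd_c_mid in the frame of scrap_tray below 0.048 m and x of sherd_b_mid in the frame of scrap_tray between -0.093 and 0.093 m and y of sherd_b_mid in the frame of scrap_tray between -0.05 and 0.05 m and x of sherd_c_mid in the frame of scrap_tray between -0.093 and 0.093 m and y of sherd_c_mid in the frame of scrap_tray between -0.05 and 0.05 m), for 0.2 s.
At the end, for the whole second after the job is handed in: All three sherds lie at rest in the scrap tray (their middles inside its walls and less than 48 mm above the table), and the scraper stands on the rest board, at rest, upright within 0.12 rad, its origin within 50 mm (x) and 35 mm (y) of the board's centre (all of step 2 and x of scraper in the frame of rest_board between -0.05 and 0.05 m and y of scraper in the frame of rest_board between -0.035 and 0.035 m and z of scraper in the frame of rest_board between 0.024 and 0.036 m and angle between scraper's own z axis and vertical below 0.12 rad and linear speed of each of sherd_a, sherd_b, sherd_c, scraper below 0.02 m/s); the robot touches nothing.
It fails at once if the gripper or arm touches a sherd (contact force between any of the arm, the fingers and sherd_a above 0.3 N or contact force between any of the arm, the fingers and sherd_b above 0.3 N or contact force between any of the arm, the fingers and sherd_c above 0.3 N).
It fails at once if a bystander is moved more than 30 mm (distance of any of jar_iron, jar_rutile, tumbler, tape, clay_lump from where it was at the start of the episode above 0.03 m).
It also fails if it takes over 48 s, if anything falls off the work surface, if the arm or the gripper's body presses on something with over 40 N, if the wrist force passes 120 N, or if a joint passes its speed limit or range.

## Working session

There is one attempt and no reset: what is moved stays moved. The work goes in short steps, Python scripts to look and compute and a tool call to move; the robot and the scene stay as the last step left them, time stands still between calls to the robot, and variables do not carry over. Pictures are saved under pics/ and viewed, at most 10 in all, crops included, and the job is handed in when it is done.

Besides the shell and the picture viewer there is one more tool, called after "Request:" as name(argument=value, ...) on one line, values as JSON. carry_out: Moves the arm, as the interface text tells. Its arguments: {"type":"object","properties":{"plan":{"type":"array","items":{"type":"array","items":{"type":"array","items":{"type":"number"}}}}},"required":["plan"]}

```bash
mkdir -p pics
cat > h.py <<'E'
import numpy as np,cv2
from bench import get_obs,camera
def world(c):
    K=c["camera_matrix"];z=c["z_map"];v,u=np.mgrid[:480,:640]
    p=np.stack([(u-K[0,2])/K[0,0]*z,-(v-K[1,2])/K[1,1]*z,-z,np.ones_like(z)],-1)
    return (p@np.array(c["cam_to_world"]).T)[...,:3]
E
python3 - <<'E'
from h import *
for n in("top","side"):
    c=camera(n);np.savez(n+"0.npz",**c);cv2.imwrite(f"pics/{n}0.png",c["pixels"][...,::-1])
print(get_obs())
E
```

```text
{'time_s': 0.1, 'q': array([ 1.01968063e+00,  1.81499033e-01,  1.60790387e+00, -2.07588954e-05,
        1.35380267e+00, -2.06302269e-01]), 'dq': array([ 0.00124457, -0.00141569, -0.0043025 ,  0.00170405,  0.00240899,
        0.00018301]), 'joint_efforts': array([-7.66090507e-04, -4.45875120e+01, -3.52236807e+01, -3.92091188e-04,
        4.23348407e-03, -1.98259721e-05]), 'eef_pos': array([0.19408617, 0.54072361, 0.23045809]), 'eef_rot': array([-2.88748900e-04,  1.71551613e-01,  9.85174804e-01, -7.53062431e-04]), 'wrist_force': array([ 0.42471497,  0.06538706, -0.47857142]), 'torque': array([ 0.00771047, -0.02432512,  0.05633507]), 'grasp_force': 0.0, 'opening': 1.002510962717975}
```

View pics/top0.png

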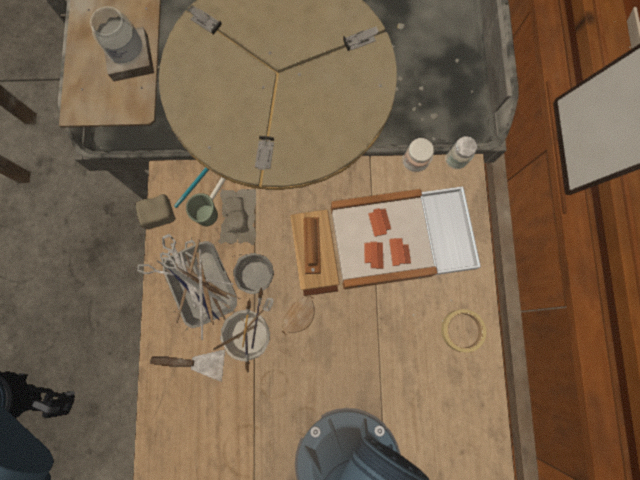

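View pics/side0.png

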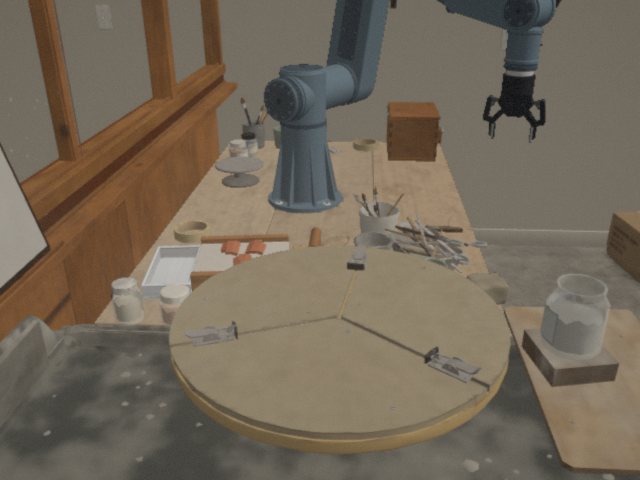

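The top picture shows the scraper at about (311,245) on its board. The sherds are at (379,221), (374,254) and (400,251), and the tray is at (450,230), on the -y side. The jars at (419,153) and (462,150) are clear of the slab's path. The side view agrees.

Run:
```python
from h import *
c=dict(np.load("top0.npz"));W=world(c);im=c["pixels"]
hsv=cv2.cvtColor(im,cv2.COLOR_RGB2HSV)
R=np.zeros((480,640),bool);R[180:300,285:490]=1
def rect(m,name):
    p=W[m][:,:2].astype(np.float32);r=cv2.minAreaRect(p*1000);print(name,m.sum(),np.round(W[m].mean(0),4),"med z",np.median(W[m][:,2]).round(4),r)
z=W[...,2]
def comps(m,n,mn=20):
    k,l,s,_=cv2.connectedComponentsWithStats(m.astype(np.uint8))
    for i in range(1,k):
        if s[i,4]>mn: rect(l==i,n)
S=R&(hsv[...,1]<45)&(hsv[...,2]>150)
rail=R.copy();rail[:,:325]=0
comps(R&(np.indices(z.shape)[1]<335)&(z>.085),"ridge")
comps(R&(np.indices(z.shape)[1]<340)&(z>.022)&(z<.036),"board",100)
comps(R&(np.indices(z.shape)[1]<340)&(z>.04)&(z<.056),"foot",10)
red=R&(hsv[...,1]>120)&((hsv[...,0]<9)|(hsv[...,0]>172)); red[:,:345]=0;red[:205]=0;red[270:]=0
comps(red,"sherd")
comps(R&(z>.038)&(z<.050)&(np.indices(z.shape)[1]>330),"plaster",100)
comps(R&(z>.053)&(z<.064)&(np.indices(z.shape)[1]>325)&~red,"rail",30)
comps(R&(z<.037)&(z>.002)&(np.indices(z.shape)[1]>425),"tray",100)
q=W[W[...,2]>0.02]
for n,(u,v) in dict(j1=(419,153),j2=(462,150),rest=(311,245),ridgeT=(311,220),ridgeB=(313,270)).items(): print(n,W[v,u].round(4))
crop=cv2.resize(im[170:310,280:490],None,fx=3.8,fy=3.8,interpolation=cv2.INTER_CUBIC);cv2.imwrite("pics/c0.png",crop[...,::-1])
```

```text
ridge 241 [0.6015 0.091  0.122 ] med z 0.1206 ((452.0413513183594, 97.3763656616211), (84.29547119140625, 337.1353454589844), 83.66842651367188)
ridge 483 [0.4786 0.0675 0.0943] med z 0.0948 ((479.8119201660156, 67.32022094726562), (99.96569061279297, 23.71038246154785), 1.212499737739563)
board 2066 [0.4674 0.059  0.029 ] med z 0.0289 ((473.7933349609375, 61.486454010009766), (180.6436309814453, 90.12620544433594), 7.103647708892822)
foot 237 [0.5309 0.0085 0.0452] med z 0.0442 ((516.4268188476562, 10.362265586853027), (128.44351196289062, 18.420249938964844), 0.6973762512207031)
foot 368 [0.4693 0.0675 0.0467] med z 0.0468 ((480.1297607421875, 67.30905151367188), (130.55825805664062, 35.9730110168457), 0.7801408767700195)
sherd 143 [ 0.5302 -0.0931  0.0563] med z 0.0564 ((529.8600463867188, -93.41653442382812), (58.41646194458008, 28.25766944885254), 17.197099685668945)
sherd 148 [ 0.4586 -0.1337  0.0565] med z 0.0565 ((460.1635437011719, -134.94927978515625), (61.059242248535156, 31.87098503112793), 24.602645874023438)
sherd 48 [ 0.4655 -0.0829  0.055 ] med z 0.0552 ((465.09152221
[... 888 characters left out ...]
((459.314208984375, -130.91842651367188), (60.768714904785156, 41.72942352294922), 4.523887634277344)
rail 258 [ 0.4536 -0.0704  0.0563] med z 0.0562 ((452.31036376953125, -70.66380310058594), (62.05644607543945, 41.81481170654297), 0.3744754493236542)
rail 691 [ 0.4023 -0.1064  0.0563] med z 0.0561 ((402.35650634765625, -106.81617736816406), (18.019437789916992, 209.99639892578125), 7.077757835388184)
tray 3003 [ 0.514  -0.2634  0.0103] med z 0.0049 ((517.74169921875, -259.3863525390625), (224.52841186523438, 119.56471252441406), 8.07005786895752)
j1 [ 0.6851 -0.1854  0.0716]
j2 [ 0.6839 -0.2795  0.0874]
rest [0.4691 0.0688 0.0951]
ridgeT [0.5247 0.0677 0.0968]
ridgeB [0.4203 0.0652 0.0507]
```

View pics/c0.png

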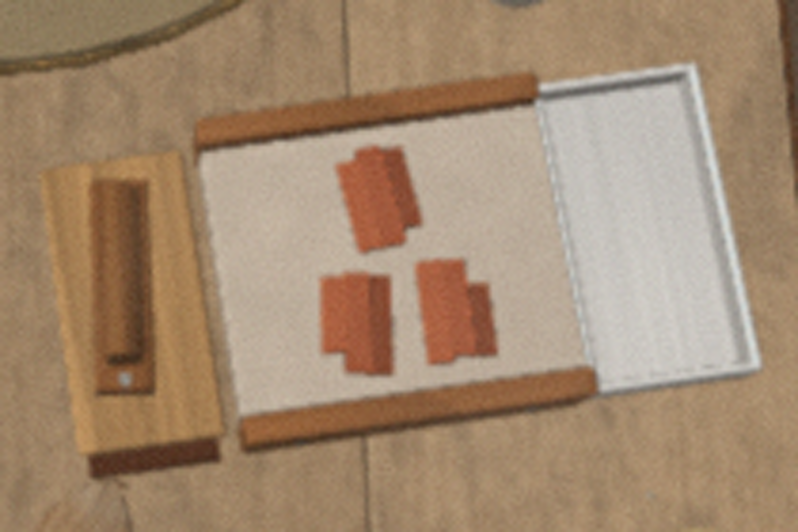

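The slab, board and tray are yawed by +7.1°. The slab centre is (0.493, -0.0955) and the scraper is at (0.480, 0.067) with about 1° of yaw. I'll go up and over to it.

Request:
carry_out(plan=[[[0.025,0,0.03,0,0,0.07,1],[0.05,-0.01,0.055,0,0,0.14,1],[0.085,-0.025,0.07,0,0,0.21,1],[0.12,-0.045,0.075,0,0,0.28,1],[0.15,-0.07,0.075,0,0,0.363,1]]])

```text
time_s: 0.52
eef_pos: [0.3466, 0.4713, 0.3082]
eef_rot: [0.001, -0.011, 1.0, 0.001]
wrist_force: [0.4, 0.0, 0.4]
opening: 1.001
grasp_force: 0.0
```

Request:
carry_out(plan=[[[0.025,-0.03,0,0,0,0,1],[0.05,-0.06,0,0,0,0,1],[0.075,-0.09,0,0,0,0,1],[0.1,-0.12,0,0,0,0,1],[0.12,-0.15,0,0,0,0,1]]])

```text
time_s: 0.93
eef_pos: [0.4655, 0.3193, 0.3058]
eef_rot: [-0.0, -0.009, 1.0, -0.0]
wrist_force: [0.3, -0.2, 0.5]
opening: 0.997
grasp_force: 0.0
```

Request:
carry_out(plan=[[[0.005,-0.04,0,0,0,0,1],[0.01,-0.08,0,0,0,0,1],[0.016,-0.12,0,0,0,0,1],[0.016,-0.16,0,0,0,0,1],[0.016,-0.2,0,0,0,0,1]]])

```text
time_s: 1.35
eef_pos: [0.4799, 0.1193, 0.3058]
eef_rot: [-0.0, -0.009, 1.0, -0.0]
wrist_force: [1.5, -0.7, 0.4]
opening: 1.0
grasp_force: 0.0
```

Request:
carry_out(plan=[[[0,-0.03,-0.02,0,0,0,1],[0,-0.052,-0.05,0,0,0,1],[0,-0.052,-0.09,0,0,0,1],[0,-0.052,-0.125,0,0,0,1],[0,-0.052,-0.16,0,0,0,1]]])

```text
time_s: 1.77
eef_pos: [0.4798, 0.0685, 0.1446]
eef_rot: [0.0, -0.008, 1.0, 0.0]
wrist_force: [0.1, 0.7, 0.6]
opening: 0.999
grasp_force: 0.0
```

Request:
carry_out(plan=[[[0,0,-0.025,0,0,0,1],[0,0,-0.045,0,0,0,1],[0,0,-0.065,0,0,0,1],[0,0,-0.08,0,0,0,1],[0,0,-0.082,0,0,0,1]]])

```text
time_s: 2.18
eef_pos: [0.4776, 0.0694, 0.0611]
eef_rot: [-0.003, -0.009, 1.0, 0.0]
wrist_force: [-0.6, -0.4, -0.5]
opening: 1.002
grasp_force: 0.0
```

Request:
carry_out(plan=[[[0,0,0,0,0,0,0.4],[0,0,0,0,0,0,0.15],[0,0,0,0,0,0,0],[0,0,0,0,0,0,0],[0,0,0,0,0,0,0]]])

```text
time_s: 2.6
eef_pos: [0.4811, 0.0691, 0.0653]
eef_rot: [0.001, -0.009, 1.0, -0.0]
wrist_force: [0.7, -0.7, 0.4]
opening: 0.299
grasp_force: 0.0
```

Request:
carry_out(plan=[[[0,0,0,0,0,0,0],[0,0,0,0,0,0,0],[0,0,0,0,0,0,0],[0,0,0,0,0,0,0],[0,0,0,0,0,0,0]]])

```text
time_s: 3.02
eef_pos: [0.4812, 0.0692, 0.0654]
eef_rot: [0.001, -0.009, 1.0, -0.0]
wrist_force: [-1.7, 1.2, 6.9]
opening: 0.264
grasp_force: 58.5
```

Request:
carry_out(plan=[[[0,0,0.02,0,0,0,0],[0,0,0.04,0,0,0.03,0],[0.001,-0.02,0.04,0,0,0.07,0],[0.002,-0.045,0.04,0,0,0.108,0],[0.002,-0.065,0.04,0,0,0.108,0]]])

```text
time_s: 3.43
eef_pos: [0.4825, 0.0033, 0.1048]
eef_rot: [0.0, -0.065, 0.998, -0.0]
wrist_force: [0.3, -0.4, -3.1]
opening: 0.261
grasp_force: 59.3
```

Request:
carry_out(plan=[[[0,-0.008,0,0,0,0,0],[0,-0.012,-0.003,0,0,0,0],[0,-0.012,-0.01,0,0,0,0],[0,-0.012,-0.016,0,0,0,0],[0,-0.012,-0.02,0,0,0,0]]])

```text
time_s: 3.85
eef_pos: [0.4814, -0.0068, 0.0829]
eef_rot: [-0.001, -0.063, 0.998, 0.0]
wrist_force: [0.3, -0.6, -1.9]
opening: 0.263
grasp_force: 59.3
```

Run:
```python
from h import *
o=get_obs();print(o["eef_pos"],o["eef_rot"],o["wrist_force"])
im=camera("side")["pixels"][200:320,110:340];cv2.imwrite("pics/s1.png",cv2.resize(im,None,fx=3.4,fy=3.4,interpolation=cv2.INTER_CUBIC)[...,::-1])
```

```text
[ 0.48140968 -0.00681981  0.08286335] [-9.46546817e-04 -6.33401061e-02  9.97991447e-01  4.54742000e-04] [ 0.25705768 -0.59114215 -1.85177131]
```

View pics/s1.png

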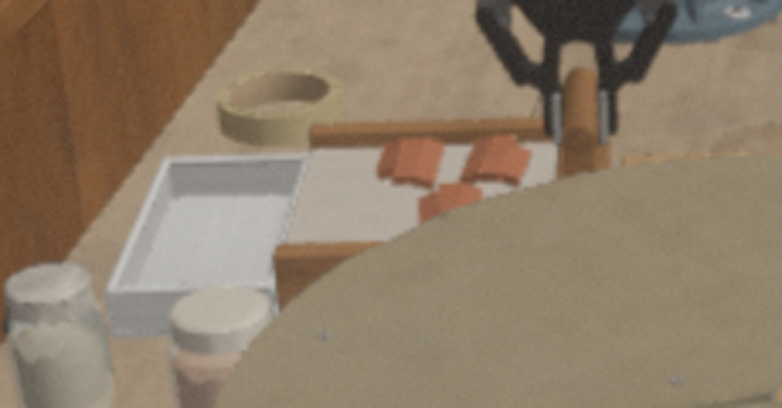

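The scraper hangs upright just above the slab, at crop pixel (583,130). The sherds lie ahead of it with clearance. I'll lower it the last few millimetres and start pushing.

Request:
carry_out(plan=[[[0,0,-0.001,0,0,0,0],[0,0,-0.002,0,0,0,0],[0.001,-0.008,-0.002,0,0,0,0],[0.002,-0.016,-0.002,0,0,0,0],[0.003,-0.024,-0.002,0,0,0,0]]])

```text
time_s: 4.32
eef_pos: [0.4857, -0.0326, 0.0826]
eef_rot: [0.0, -0.063, 0.998, -0.0]
wrist_force: [1.2, 0.6, -2.0]
opening: 0.262
grasp_force: 59.4
```

Request:
carry_out(plan=[[[0.001,-0.008,0,0,0,0,0],[0.002,-0.016,0,0,0,0,0],[0.003,-0.024,0,0,0,0,0],[0.004,-0.032,0,0,0,0,0],[0.005,-0.04,0,0,0,0,0]]])

```text
time_s: 4.73
eef_pos: [0.4904, -0.0728, 0.0823]
eef_rot: [-0.0, -0.063, 0.998, 0.0]
wrist_force: [0.9, 0.9, -1.5]
opening: 0.258
grasp_force: 59.5
```

Run:
```python
from h import *
o=get_obs();print(o["eef_pos"],o["eef_rot"],o["wrist_force"])
im=camera("side")["pixels"][200:320,110:340];cv2.imwrite("pics/s2.png",cv2.resize(im,None,fx=3.4,fy=3.4,interpolation=cv2.INTER_CUBIC)[...,::-1])
```

```text
[ 0.49039892 -0.07275326  0.08232375] [-8.45172394e-06 -6.28645633e-02  9.98022065e-01  6.48958162e-05] [ 0.89014535  0.85823064 -1.46452106]
```

View pics/s2.png

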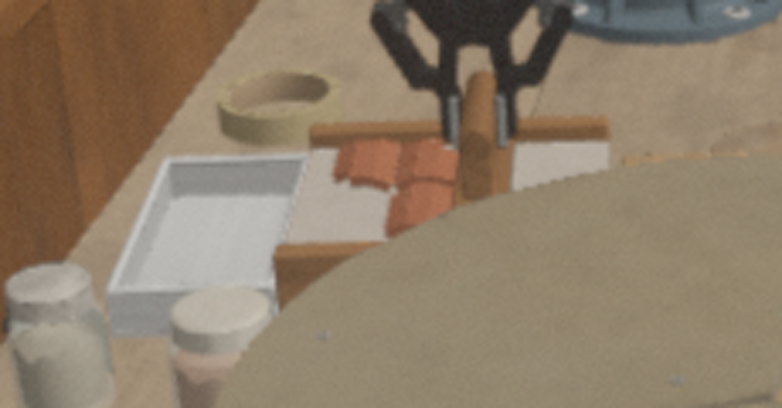

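The scraper is now at crop pixel (480,140). It is pushing all three sherds, the front pair in contact at (370,165) and (430,165) and the third at (420,205), none riding up. I'll lower it slightly and go on.

Request:
carry_out(plan=[[[0.001,-0.008,-0.001,0,0,0,0],[0.002,-0.016,-0.0015,0,0,0,0],[0.003,-0.024,-0.0015,0,0,0,0],[0.004,-0.032,-0.0015,0,0,0,0],[0.005,-0.04,-0.0015,0,0,0,0]]])

```text
time_s: 5.2
eef_pos: [0.4954, -0.1127, 0.0807]
eef_rot: [-0.0, -0.063, 0.998, -0.0]
wrist_force: [0.1, -0.0, -1.6]
opening: 0.261
grasp_force: 59.5
```

Request:
carry_out(plan=[[[0.001,-0.008,0,0,0,0,0],[0.002,-0.016,0,0,0,0,0],[0.003,-0.024,0,0,0,0,0],[0.004,-0.032,0,0,0,0,0],[0.005,-0.04,0,0,0,0,0]]])

```text
time_s: 5.62
eef_pos: [0.5005, -0.1527, 0.0808]
eef_rot: [0.0, -0.063, 0.998, -0.0]
wrist_force: [0.7, 0.9, -2.5]
opening: 0.263
grasp_force: 59.4
```

Run:
```python
from h import *
o=get_obs();print(o["eef_pos"],o["eef_rot"],o["wrist_force"])
im=camera("side")["pixels"][200:320,110:340];cv2.imwrite("pics/s3.png",cv2.resize(im,None,fx=3.4,fy=3.4,interpolation=cv2.INTER_CUBIC)[...,::-1])
```

```text
[ 0.500468   -0.15274071  0.0808391 ] [ 4.08387359e-05 -6.30458670e-02  9.98010626e-01 -8.30286132e-05] [ 0.74150984  0.88934224 -2.54100273]
```

View pics/s3.png

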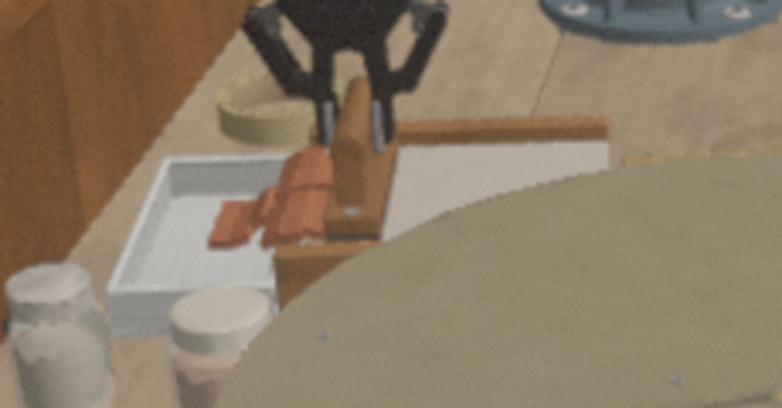

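One sherd is in the tray at crop pixel (235,222). The other two overhang the edge at about (300,190), still pressed by the scraper. I'll push another 42 mm.

Request:
carry_out(plan=[[[0.001,-0.006,0,0,0,0,0],[0.0015,-0.012,0,0,0,0,0],[0.002,-0.018,0,0,0,0,0],[0.003,-0.024,0,0,0,0,0],[0.004,-0.03,0,0,0,0,0]]])

```text
time_s: 6.08
eef_pos: [0.5044, -0.1824, 0.0808]
eef_rot: [0.0, -0.063, 0.998, -0.0]
wrist_force: [-0.3, 0.6, -2.6]
opening: 0.263
grasp_force: 59.4
```

Request:
carry_out(plan=[[[0.0005,-0.004,0,0,0,0,0],[0.001,-0.008,0,0,0,0,0],[0.0015,-0.012,0,0,0,0,0],[0.0015,-0.012,0,0,0,0,0],[0.0015,-0.012,0,0,0,0,0]]])

```text
time_s: 6.5
eef_pos: [0.5058, -0.1939, 0.0807]
eef_rot: [-0.0, -0.063, 0.998, 0.0]
wrist_force: [0.6, 0.3, -1.7]
opening: 0.264
grasp_force: 59.4
```

Run:
```python
from h import *
o=get_obs();print(o["eef_pos"],o["eef_rot"],o["wrist_force"])
im=camera("side")["pixels"][200:320,110:340];cv2.imwrite("pics/s4.png",cv2.resize(im,None,fx=3.4,fy=3.4,interpolation=cv2.INTER_CUBIC)[...,::-1])
```

```text
[ 0.50581253 -0.19393895  0.08074043] [-3.55211944e-05 -6.28987394e-02  9.98019910e-01  7.67758865e-05] [ 0.59516002  0.28484859 -1.73019611]
```

View pics/s4.png

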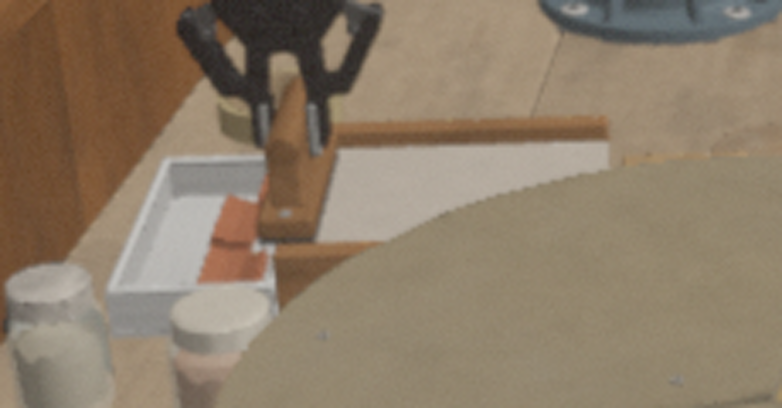

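Two sherds are visible in the tray at crop pixels (235,220) and (235,265), and the third is hidden behind the scraper. I'll lift it, back off over the board and check from above.

Request:
carry_out(plan=[[[0,0,0.015,0,0,0,0],[0,0,0.035,0,0,0,0],[-0.003,0.03,0.05,0,0,0,0],[-0.008,0.065,0.05,0,0,0,0],[-0.013,0.1,0.05,0,0,0,0]]])

```text
time_s: 6.97
eef_pos: [0.4934, -0.0934, 0.1321]
eef_rot: [0.001, -0.062, 0.998, -0.001]
wrist_force: [0.5, 1.0, -2.7]
opening: 0.262
grasp_force: 59.6
```

Request:
carry_out(plan=[[[-0.004,0.035,0,0,0,0,0],[-0.009,0.07,0,0,0,0,0],[-0.013,0.105,0,0,0,0,0],[-0.016,0.135,0,0,0,0,0],[-0.018,0.155,0,0,0,0,0]]])

```text
time_s: 7.38
eef_pos: [0.4737, 0.0641, 0.1308]
eef_rot: [-0.0, -0.064, 0.998, 0.0]
wrist_force: [0.0, 0.2, -1.7]
opening: 0.259
grasp_force: 59.6
```

Run:
```python
from h import *
c=camera("top");W=world(c);im=c["pixels"];z=W[...,2]
print(get_obs()["eef_pos"])
hsv=cv2.cvtColor(im,cv2.COLOR_RGB2HSV)
red=(hsv[...,1]>90)&((hsv[...,0]<10)|(hsv[...,0]>172))
red[:185]=0;red[272:]=0;red[:,:340]=0;red[:,482:]=0
k,l,s,_=cv2.connectedComponentsWithStats(red.astype(np.uint8))
for i in range(1,k):
    if s[i,4]>15:
        P=W[l==i]; d=P[:,:2]-[.493,-.0955]; ca,sa=np.cos(.124),np.sin(.124)
        L=np.c_[d@[ca,sa],d@[-sa,ca]]
        print(s[i,4],L.min(0).round(3),L.max(0).round(3),P[:,2].min().round(3),P[:,2].max().round(3))
cv2.imwrite("pics/t5.png",cv2.resize(im[170:310,280:490],None,fx=3.8,fy=3.8,interpolation=cv2.INTER_CUBIC)[...,::-1])
```

```text
[0.47326358 0.06632982 0.13070936]
364 [-0.191 -0.164] [0.064 0.195] 0.007 1.099
481 [-0.07  -0.165] [-0.006 -0.117] 0.007 0.052
```

View pics/t5.png

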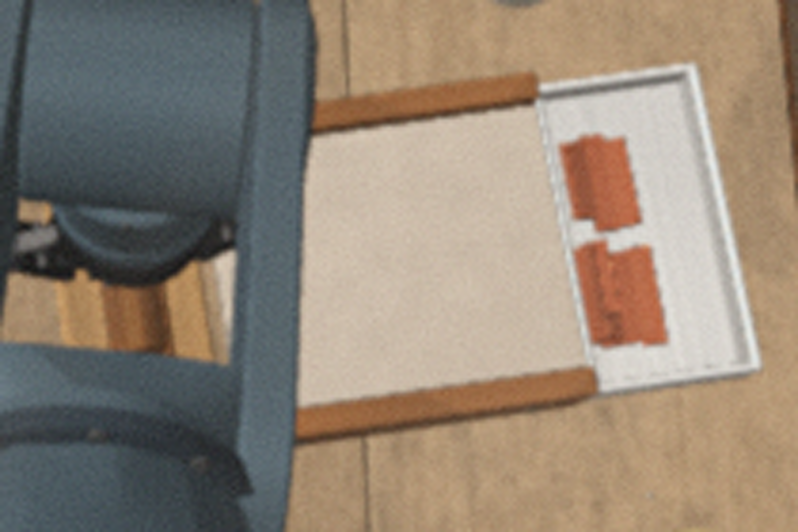

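Over the tray, one sherd is at crop pixel (600,180). A pair lies stacked at (622,293), with its highest edge at z = 52 mm. I'll check that pair's heights.

Run:
```python
from h import *
c=camera("top");W=world(c)
ca,sa=np.cos(.124),np.sin(.124)
d=W[...,:2]-[.493,-.0955];X=d@[ca,sa];Y=d@[-sa,ca]
for x in np.arange(-.08,.07,.01):
    print(f"{x:.2f}",[int(1000*np.median(W[...,2][m])) if (m:=(abs(X-x)<.005)&(abs(Y-y)<.003)).any() else -1 for y in np.arange(-.105,-.18,-.006)])
print(get_obs()["eef_pos"],get_obs()["eef_rot"])
```

```text
-0.08 [43, 33, -1, 1, 3, 3, 3, 3, 4, 2, 3, 2, 1]
-0.07 [42, 34, 10, 4, 4, 4, 4, 5, 9, 8, 4, 4, 2]
-0.06 [42, 34, 18, 28, 28, 13, 11, 11, 12, 14, 14, 3, 4]
-0.05 [41, 33, 18, 34, 41, 10, 12, 11, 13, 15, 13, 3, 3]
-0.04 [44, 33, 19, 34, 43, -1, 11, 11, 11, 14, 15, 3, 4]
-0.03 [43, 32, 18, 36, 43, -1, 12, 12, 12, 14, 16, 3, 3]
-0.02 [42, 34, 18, 33, 44, -1, 11, 11, 13, 14, 14, 2, 5]
-0.01 [42, 34, 16, 31, 44, -1, 10, 11, 11, 13, 11, 4, 3]
-0.00 [44, 34, -1, 5, 3, 5, 4, 3, 2, 3, 2, 3, 3]
0.01 [43, 34, 6, 5, 3, 6, 12, 11, 12, 15, 3, 2, 2]
0.02 [43, 33, -1, 10, 15, 12, 11, 11, 12, 15, 12, 2, 3]
0.03 [41, 34, -1, 9, 14, 12, 11, 10, 12, 15, 14, 3, 3]
0.04 [43, 35, -1, 12, 15, 13, 11, 12, 13, 15, 11, 4, 4]
0.05 [43, 32, -1, 10, 13, 13, 10, 11, 12, 14, 6, 2, 3]
0.06 [42, 33, -1, 9, 15, 12, 13, 11, 11, 15, 6, 2, 3]
0.07 [43, 34, -1, 3, 3, 4, 4, 5, 2, 4, 2, 4, 3]
[0.4738034  0.06430871 0.13073862] [-1.99600125e-04 -6.51883471e-02  9.97872845e-01  4.73995372e-04]
```

The third sherd stands on edge, with its top at about 45–50 mm, its middle at about 27 mm and y about 0.033 in the tray frame, so all three are well inside the limits. Next I'll set the scraper down.

Request:
carry_out(plan=[[[0,-0.002,-0.02,0,0,0,0],[0,-0.002,-0.038,0,0,0,0],[0,-0.002,-0.05,0,0,0,0],[0,-0.002,-0.058,0,0,0,0],[0,-0.002,-0.062,0,0,0,0]]])

```text
time_s: 7.9
eef_pos: [0.4741, 0.0588, 0.0677]
eef_rot: [-0.001, -0.063, 0.998, 0.0]
wrist_force: [0.2, 0.2, -2.4]
opening: 0.259
grasp_force: 59.6
```

Request:
carry_out(plan=[[[0,0,-0.001,0,0,0,0],[0,0,-0.002,0,0,0,0],[0,0,-0.003,0,0,0,0],[0,0,-0.003,0,0,0,0],[0,0,-0.003,0,0,0,0]]])

```text
time_s: 8.32
eef_pos: [0.4753, 0.0591, 0.0663]
eef_rot: [0.0, -0.063, 0.998, -0.0]
wrist_force: [0.3, 0.2, -3.0]
opening: 0.261
grasp_force: 59.6
```

Still carrying about 2 N and roughly 1 mm above the board, so I'll go lower.

Request:
carry_out(plan=[[[0,0,-0.0005,0,0,0,0],[0,0,-0.001,0,0,0,0],[0,0,-0.001,0,0,0,0],[0,0,-0.001,0,0,0,0],[0,0,-0.001,0,0,0,0]]])

```text
time_s: 8.73
eef_pos: [0.4752, 0.0592, 0.0654]
eef_rot: [0.0, -0.063, 0.998, -0.0]
wrist_force: [-2.6, 0.8, 6.5]
opening: 0.262
grasp_force: 60.4
```

Request:
carry_out(plan=[[[0,0,0,0,0,0,0.4],[0,0,0,0,0,0,0.7],[0,0,0,0,0,0,1],[0,0,0,0,0,0,1],[0,0,0,0,0,0,1]]])

```text
time_s: 9.15
eef_pos: [0.4749, 0.0591, 0.0647]
eef_rot: [-0.0, -0.063, 0.998, -0.0]
wrist_force: [-0.3, -0.0, -0.1]
opening: 0.941
grasp_force: 0.0
```

Request:
carry_out(plan=[[[0,0,0,0,0,0,1],[0,0,0,0,0,0,1],[0,0,0,0,0,0,1],[0,0,0.005,0,0,0,1],[0,0,0.015,0,0,0,1]]])

```text
time_s: 9.57
eef_pos: [0.4738, 0.0592, 0.0793]
eef_rot: [-0.001, -0.063, 0.998, 0.0]
wrist_force: [0.7, -0.4, 0.1]
opening: 1.003
grasp_force: 0.0
```

Request:
carry_out(plan=[[[0,0,0.025,0,0,0,1],[0,0,0.055,0,0,0,1],[0,0,0.09,0,0,0,1],[0,0,0.125,0,0,0,1],[0,0,0.16,0,0,0,1]]])

```text
time_s: 9.98
eef_pos: [0.4745, 0.0593, 0.2425]
eef_rot: [0.0, -0.063, 0.998, -0.0]
wrist_force: [0.8, -0.3, -0.3]
opening: 1.0
grasp_force: 0.0
```

Request:
carry_out(plan=[[[-0.01,0.03,0.02,0,0,0,1],[-0.02,0.065,0.03,0,0,0,1],[-0.04,0.1,0.03,0,0,0,1],[-0.06,0.13,0.03,0,0,0,1],[-0.08,0.16,0.03,0,0,0,1]]])

```text
time_s: 10.4
eef_pos: [0.3939, 0.2205, 0.2713]
eef_rot: [0.001, -0.063, 0.998, 0.0]
wrist_force: [0.7, 0.5, -0.5]
opening: 1.003
grasp_force: 0.0
```

Request:
carry_out(plan=[[[-0.02,0.03,0,0,0,0,1],[-0.04,0.06,0,0,0,0,1],[-0.05,0.09,0,0,0,0,1],[-0.05,0.1,0,0,0,0,1],[-0.05,0.1,0,0,0,0,1]]])

```text
time_s: 10.82
eef_pos: [0.3442, 0.321, 0.2708]
eef_rot: [0.001, -0.065, 0.998, 0.0]
wrist_force: [-0.2, -0.3, -0.0]
opening: 0.998
grasp_force: 0.0
```

Run:
```python
from h import *
print(get_obs()["dq"].round(3),get_obs()["opening"])
c=camera("top");W=world(c);im=c["pixels"];z=W[...,2]
m=np.zeros(z.shape,bool);m[200:290,290:335]=1
for lo,hi in((.085,.11),(.04,.056)):
    P=W[m&(z>lo)&(z<hi)];print(len(P),np.median(P[:,2]),cv2.minAreaRect((P[:,:2]*1000).astype(np.float32)))
ca,sa=np.cos(.124),np.sin(.124)
d=W[...,:2]-[.493,-.0955];X=d@[ca,sa];Y=d@[-sa,ca]
t=(abs(X)<.09)&(Y<-.112)&(Y>-.2);print(z[t].max())
cv2.imwrite("pics/t6.png",cv2.resize(im[170:310,280:490],None,fx=3.8,fy=3.8,interpolation=cv2.INTER_CUBIC)[...,::-1])
```

```text
[-0.06  -0.005  0.02  -0.023  0.006 -0.043] 0.9976450983619997
485 0.09469680248609769 ((474.058837890625, 57.332374572753906), (99.92605590820312, 23.7078800201416), 7.094571590423584)
418 0.04664085130498974 ((494.47900390625, 49.129302978515625), (67.01333618164062, 171.5728302001953), 87.95216369628906)
0.047852866026544705
```

View pics/t6.png

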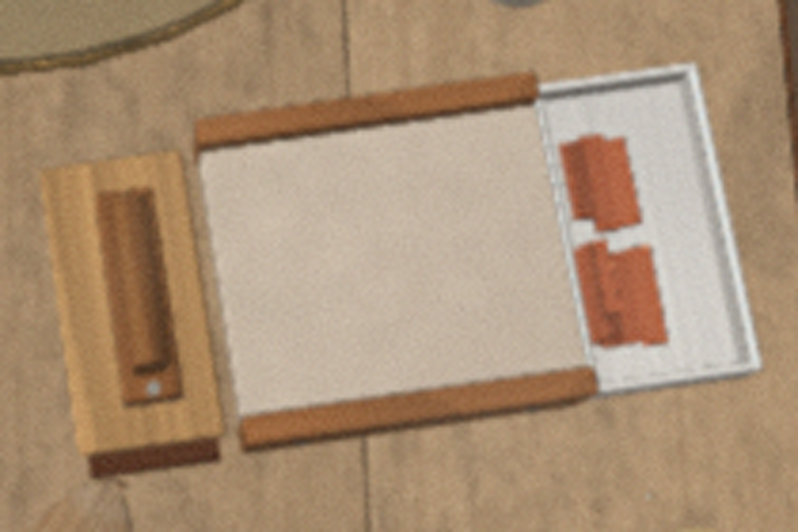

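The scraper stands upright at crop pixel (140,295), centred on the board to within about 4 mm. All three sherds are in the tray and unchanged, and the arm is clear.

```bash
python3 -c "
from bench import hand_in;print(hand_in())"
```

```text
the job is handed in; nothing more can be done
None
```

The job is handed in, verdict not shown: at my last look all three sherds were in the scrap tray (one on its edge), and the scraper stood upright on its rest board, released, with the arm clear of it.

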